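# Free the tube rack from its quick clamp

### The job

Two ratchet quick clamps stand on the lab bench, one shut on a rack of capped tubes, the other on a brown reagent bottle. With the fingertips press down the release paddle of the clamp on the tube rack and, keeping it pressed, push that sliding jaw all the way back along its bar to the end stop; then let go of the paddle. Pick nothing up: leave the tube rack standing where it is, the bottle's clamp shut and everything else undisturbed.

Things in the scene. Friction and masses are not known exactly. Their poses are not given: they have to be found in the camera images.
- clamp_rack: Quick clamp that holds the tube rack, fixed to the bench, turned up to 0.4 rad. Origin: middle of its underside, at bench height; x runs along the bar to the fixed stop, z up; x, z given below are mm in this frame, jaw shut. Aluminium base x -130 to 145, 100 wide, 10 thick; fixed stop x 135 to 145, top z 70; toothed bar x -120 to 45, 24 wide, top z 29; end block x -128 to -116, top z 38.
- jaw_rack (a joint): How far clamp_rack's grey jaw has slid back (to -x of the clamp), m: 0 shut on the rack, 0.070 at the end stop. About 4 N of friction; stays where left (but a finger pressing the paddle can drag it). Unless the paddle is pressed, the pawl lets it go back only about 2 mm. Jaw: face plate x 50 to 58, 84 wide, top z 70, beside the rack; heel wall x -12 to -2, 44 wide, top z 72; between them a pocket open at both sides and above.
- release_rack (a joint): Angle of the black release paddle in that pocket, rad: 0 up (sprung), 0.30 fully down. Hinged below the heel, 32 mm behind the paddle's middle, which sinks 9 mm in all. 2 N there starts it, about 6 N has it fully down. The pawl (nose behind the heel, x -34 to -30) is clear of the teeth from 0.18 rad on. It springs up when let go, so keep it down while pushing the heel.
- pad_rack (a point): Middle of the top of that release paddle (x 4 to 46, 40 mm wide, top 47 mm above the bench when up); moves with jaw and paddle. The heel's inner face is 27 mm from it (to -x of the clamp), the face plate 25 mm (to +x).
- heel_rack (a point): Middle of the heel's inner face (the face towards the paddle), 61 mm above the bench, 11 mm below the heel's top; it moves with the jaw.
- tube_rack: White rack block 74 x 80 x 50 mm with nine tubes with round screw caps, 84 mm high in all, loose on the base plate of clamp_rack, between jaw and fixed stop. Origin at the middle of its underside.
- clamp_bottle: The other quick clamp, the same in every size, which holds the brown bottle. Stays shut. Origin and axes as for clamp_rack. The two clamps may stand either way round, one on the left, one on the right.
- jaw_bottle (a joint): Slide of the other clamp's jaw, m: 0 shut; must stay shut.
- reagent_bottle: Brown jar with a white cap, 74 mm across, 105 mm high, loose on the base plate of clamp_bottle. Origin at the middle of its underside.
- flask: Bystander: white bottle with a blue cap, 48 mm across, 95 mm high, standing between the clamps. Origin at the middle of its underside.
- beaker: Bystander: glass beaker, 60 mm across, 70 mm high, between the clamps nearer the robot. Origin at the middle of its underside.
- tip_box: Bystander: grey box with a clear lid, 112 x 82 x 68 mm, left. Origin at the middle of its underside.
- mouse: Bystander: black computer mouse, 100 x 58 x 33 mm, right. Origin at the middle of its underside.
- timer: Bystander: white timer, 50 x 65 x 24 mm, right. Origin at the middle of its underside.
- tube_box: Bystander: small cardboard box, 75 x 55 x 40 mm, far middle. Origin at the middle of its underside.

How it is judged (in metres and radians):
On the way, in this order (a step that is already met when the one before it is completed fails the run):
1. the release paddle of the tube rack's clamp is pressed down, far enough to free the pawl (value of joint release_rack above 0.15 rad and contact force between the fingers and release_rack above 0.5 N), for 0.1 s.
2. that jaw is pushed all the way back along its bar (within 6 mm of the end stop) (value of joint jaw_rack above 0.064 m), for 0.1 s.
At the end, for the whole second after the job is handed in: The jaw of the tube rack's clamp is within 8 mm of its end stop (joint above 0.062 m) and its paddle let go; the other jaw is within 6 mm of shut; tube rack and reagent bottle stand upright within 15 mm of where they were, at rest; every bystander is within 30 mm of where it was (value of joint jaw_rack above 0.062 m and value of joint jaw_bottle below 0.006 m and distance of each of tube_rack, reagent_bottle from where it was at the start of the episode below 0.015 m and angle between each of tube_rack, reagent_bottle's own z axis and vertical below 0.1 rad and linear speed of tube_rack below 0.02 m/s and distance of each of flask, beaker, tip_box, mouse, timer, tube_box from where it was at the start of the episode below 0.03 m); the robot touches nothing.
It fails at once if the tube rack or the bottle is lifted or tipped (height (world z) of any of tube_rack, reagent_bottle above 0.02 m or angle between any of tube_rack, reagent_bottle's own z axis and vertical above 0.35 rad).
It fails at once if a bystander is lifted or knocked away (height (world z) of any of flask, beaker, tip_box, mouse, timer, tube_box above 0.015 m or distance of any of flask, beaker, tip_box, mouse, timer, tube_box from where it was at the start of the episode above 0.05 m).
It fails at once if the bottle's clamp is opened (value of joint jaw_bottle above 0.01 m).
It also fails if it takes over 42 s, if anything falls off the work surface, if the arm or the gripper's body presses on something with over 40 N, if the wrist force passes 120 N, or if a joint passes its speed limit or range.

### The arm

A 6-joint arm with a two-finger parallel gripper is mounted at the origin on the work surface. World frame = base frame: x ahead of the robot, y to its left, z up, the work surface at z = 0. Lengths are in mm, angles in degrees, forces in N, time in s.
With the tool pointing down it reaches from about 350 to 850 mm from the base axis. Payload 8.1 kg.
Tool frame: the origin (TCP) lies between the finger pads; the fingertips stand 8 mm ahead of it and the grasp point (between the pads) lies 11 mm behind it (r.tip_extent is the distance from the TCP to the fingertips, in mm); z points along the fingers, y is the direction in which the jaws open and shut (so a half turn about z gives the same grasp; the last joint's range is limited). The gripper opens to 85 mm and grips with 20 to 120 N. Pads are 22 mm wide; open, the fingers measure 114 mm over their backs; the gripper's body (76 mm by 85 mm) begins 54 mm behind the grasp point. The pads swing forward as they close: fully open they stand 13 mm farther back than shut.
Start: joints at [-76.742, 7.471, 85.268, -0, 87.261, -4.893], TCP at [186.937, -570.14, 239.292] pointing down, gripper open.
Joint ranges: [-169.43, 169.43], [-51.17, 129.36], [1.28, 143.12], [-76.62, 256.62], [0, 156.53], [-152.29, 152.29]. Speed limits (degrees/s): [136.94, 136.94, 159.86, 180, 180, 180].

### API

Orientations are given as [roll, pitch, yaw] about the fixed x, y, z axes, in that order (R = Rz(yaw) Ry(pitch) Rx(roll)).
In Python, from bench import sensors, viewer, hand_in, r gives the robot as it stands. The module is installed in compiled form; this text tells all that it offers.
- The arm moves only by the tool move_arm, never from a script. Its argument "rows" is a list that holds one entry, the list of rows, each a list of 6 numbers: the shift along the tool's x, y, z in m, then the turn, a rotation vector about the tool's x, y, z in degrees. In form: [[[tx, ty, tz, rx, ry, rz], ...]]. A call has 1 to 20 rows; each row is the pose to reach, as a shift and turn from the pose commanded when the call began, along the tool's axes at that moment; what a row does not reach only later rows make up. A row lasts 1/10 s, in which the tool goes at most 50 mm and 8.59 degrees, less where a joint would pass 70% of its speed; a pose out of reach is approached as far as the arm can. A call with a gripper value outside its range is refused whole. "grip" is the opening, from 0 (shut) to 1 (fully open), set as the call begins (left out, the last holds). The fingers move at their own pace and stop on an object; "newtons" is the grip in N (left out, the last holds). Time passes only in rows, so rows that repeat a pose let the fingers close. It gives the time, the measured TCP pose, the force and the opening at its end, in the units of the state.
- sensors.sense(): the state, without advancing time (a new reading comes with each control period).
- viewer.snapshot(name): name is "scene" or "side" or "wrist"; returns a dict with "color" (400x640x3 uint8, red, green, blue), "camera_matrix" (3x3 intrinsics, pixels), "R" (3x3) and "t" (3): a world point X has camera coordinates R X + t. Camera axes: x right, y down, z forward; pixel columns grow to the right and rows downward; lengths in mm; the calibration is good to about 2 mm. A picture is of the moment at which its call begins. There is no depth.
- hand_in(): hands the job in, once; it reports no verdict.
The state is a dict: "time": time; "joint_pos": joint angles; "qd": joint speeds; "joint_efforts": joint torques, N m; "tool_pos": TCP position; "tcp_rot": TCP orientation; "ft_force": force on the tool from outside, world axes, zero at the start; "wrist_torque": the same for the moment, N m; "finger_gap": finger opening in mm.
Only numpy, scipy, OpenCV 4.12 (cv2) and the standard library are available. Lean on these libraries where they do the work, as an engineer would, in place of code of your own. Each camera call takes 0.05 s, during which the arm holds its last target.

## Working session

There is one attempt and no reset: what is moved stays moved. The work goes in short steps, Python scripts to look and compute and a tool call to move; the robot and the scene stay as the last step left them, time stands still between calls to the robot, and variables do not carry over. Pictures are saved under pics/ and viewed, and the job is handed in when it is done.

Besides the shell and the picture viewer there is one more tool, called after "Call:" by a JSON object that holds its "method" and its "body". move_arm: Moves the arm, as the interface text tells. Its arguments: {"type":"object","properties":{"rows":{"type":"array","items":{"type":"array","items":{"type":"array","items":{"type":"number"}}}},"grip":{"type":"number"},"newtons":{"type":"number"}},"required":["rows"]}

```bash
mkdir -p pics; python3 - <<'E'
from bench import sensors, viewer, r
import cv2, numpy as np
s=sensors.sense(); print(s)
for n in ("scene","side","wrist"):
    d=viewer.snapshot(n); cv2.imwrite(f"pics/{n}0.png",d["color"][:,:,::-1]); np.savez(f"{n}0.npz",**d)
    print(n,np.round(d["camera_matrix"],1).tolist(),np.round(d["R"],3).tolist(),np.round(d["t"],1), -d["R"].T@d["t"])
E
```

```text
{'time': 0.0, 'joint_pos': array([-7.67421057e+01,  7.51589271e+00,  8.53303568e+01,  3.59564783e-03,
        8.72594318e+01, -4.89400466e+00]), 'qd': array([-0.06793124,  0.06254086, -0.00061019,  0.04119125, -0.02161204,
        0.06126331]), 'joint_efforts': array([-6.92348804e-04, -5.69408548e+01, -5.00545406e+01, -1.89120633e-04,
        1.47605682e-02, -8.34585563e-06]), 'tool_pos': array([ 186.8338786 , -569.61317783,  238.22589086]), 'tcp_rot': array([-1.79895010e+02, -1.25940674e-02,  1.81517122e+01]), 'ft_force': array([0.03661341, 0.58219637, 0.67236777]), 'wrist_torque': array([-0.0482251 , -0.02646469,  0.00733341]), 'finger_gap': 85.33050439493462}
scene [[388.5, 0.0, 317.9], [0.0, 388.5, 201.6], [0.0, 0.0, 1.0]] [[-0.33, 0.944, 0.011], [0.686, 0.248, -0.684], [-0.649, -0.218, -0.729]] [ 180.7 -363.4 1506.9] [1286.25312757  247.69842013  848.35417999]
side [[377.4, 0.0, 317.3], [0.0, 377.4, 199.8], [0.0, 0.0, 1.0]] [[0.995, -0.104, 0.009], [-0.076, -0.784, -0.616], [0.071, 0.612, -0.788]] [-571.4   79.4 1024. ] [ 501.46801649 -623.42454073  860.97874508]
wrist [[353.6, 0.0, 315.4], [0.0, 353.6, 206.7], [0.0, 0.0, 1.0]] [[0.312, -0.95, -0.001], [-0.908, -0.299, 0.293], [-0.278, -0.09, -0.956]] [-598.9  -38.2  381.2] [ 258.21258483 -545.96889613  375.01039711]
```

View pics/scene0.png

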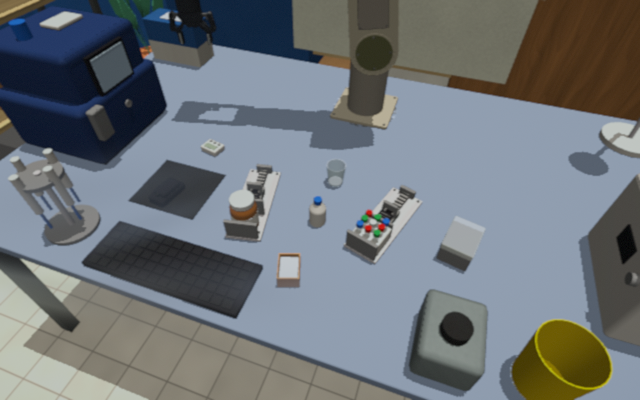

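View pics/side0.png

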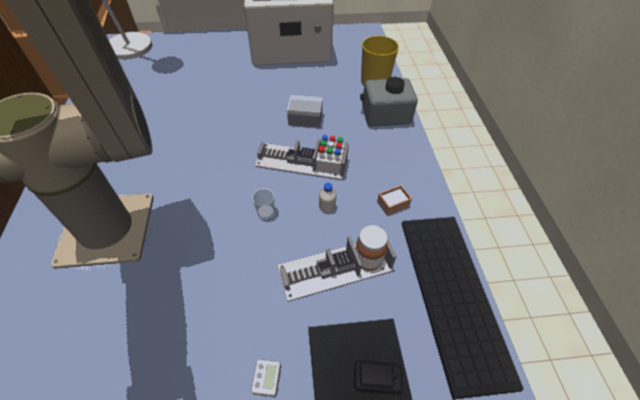

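View pics/wrist0.png

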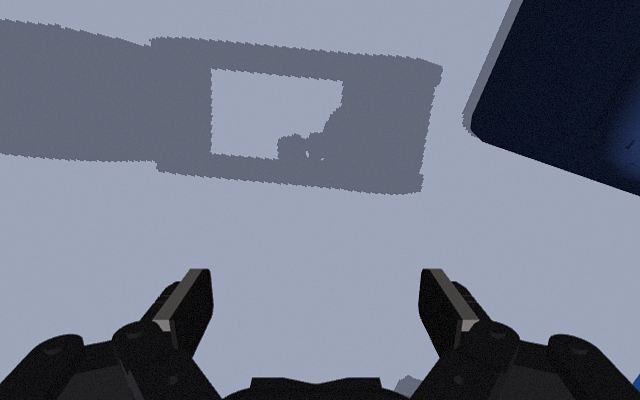

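The rack clamp is on the robot's left, at about (384,222) in the scene view and (303,158) in the side view. Its fixed stop faces away from the robot. I'll enlarge those areas.

```bash
python3 - <<'E'
import cv2
a=cv2.imread("pics/scene0.png")[175:270,335:435]; b=cv2.imread("pics/side0.png")[125:190,245:360]
cv2.imwrite("pics/sc_c.png",cv2.resize(a,None,fx=6,fy=6,interpolation=cv2.INTER_CUBIC))
cv2.imwrite("pics/si_c.png",cv2.resize(b,None,fx=6,fy=6,interpolation=cv2.INTER_CUBIC))
E
```

```text
(no output)
```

View pics/sc_c.png

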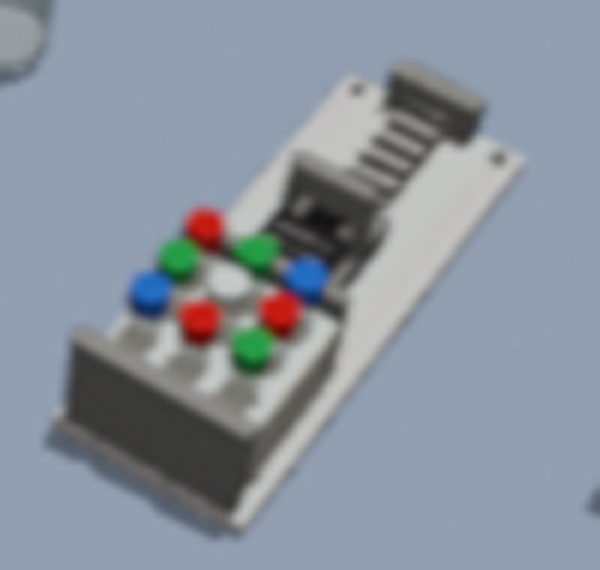

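View pics/si_c.png

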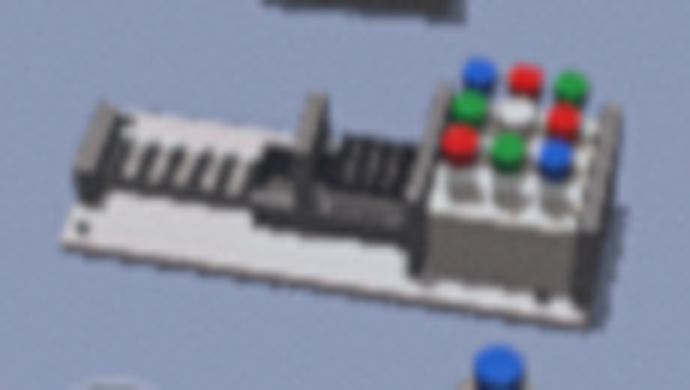

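```bash
cat > h.py <<'E'
import numpy as np
def ray(d,uv,z):
    K,R,t=d["camera_matrix"],d["R"],d["t"]; c=-R.T@t
    v=R.T@np.linalg.inv(K)@np.array([uv[0],uv[1],1.]); return c+v*(z-c[2])/v[2]
def proj(d,X):
    p=d["camera_matrix"]@(d["R"]@np.array(X,float)+d["t"]); return p[:2]/p[2]
E
python3 - <<'E'
from h import *
sc=np.load("scene0.npz"); si=np.load("side0.npz")
S=lambda u,v,z:np.round(ray(sc,(335+u/6-.4,175+v/6-.4),z),1)
T=lambda u,v,z:np.round(ray(si,(245+u/6-.4,125+v/6-.4),z),1)
print("scene corners nl,nr,fr,fl",S(350,75,10),S(525,158,10),S(240,528,10 ),S(55,415,10))
print("side nr fr nl",T(65,242,10),T(588,322,10),T(132,108,10))
print("heel top corners",S(297,157,72),S(385,207,72),"endblk top",S(395,65,38),S(485,103,38))
print("side heel top",T(318,98,72),T(305,162,72), "endblk",T(105,105,38),T(85,165,38))
E
```

```text
scene corners nl,nr,fr,fl [404.7 194.4  10. ] [432.9 288.2  10. ] [695.1 206.5  10. ] [663.9 114.   10. ]
side nr fr nl [402.8 191.5  10. ] [662.3 111.9  10. ] [439.1 287.6  10. ]
heel top corners [531.1 186.3  72. ] [548.  230.4  72. ] endblk top [419.5 215.8  38. ] [430.8 262.6  38. ]
side heel top [536.9 219.7  72. ] [527.3 175.   72. ] endblk [427.2 261.2  38. ] [416.4 217.8  38. ]
```

```bash
cat >> h.py <<'E'
from scipy.spatial.transform import Rotation as Ro
def row(p0,rpy0,p1,R1):
    R0=Ro.from_euler('xyz',rpy0,degrees=True)
    return np.round(np.r_[R0.inv().apply(np.array(p1)-p0)/1000,(R0.inv()*R1).as_rotvec(degrees=True)],4)
E
python3 - <<'E'
from h import *
p0=[186.94,-570.14,239.29]; print(row(p0,[180,0,18.15],[525,206,255],Ro.from_euler('xyz',[180,0,-17.3],degrees=True)))
E
```

```text
[ 5.630e-01 -6.322e-01 -1.570e-02  0.000e+00 -0.000e+00  3.545e+01]
```

Call:
{"method": "move_arm", "body": {"rows": [[[0.033,-0.037,-0.016,0,0,2],[0.066,-0.074,-0.016,0,0,4],[0.099,-0.111,-0.016,0,0,6],[0.132,-0.148,-0.016,0,0,8],[0.165,-0.185,-0.016,0,0,10],[0.198,-0.222,-0.016,0,0,12],[0.231,-0.259,-0.016,0,0,14],[0.264,-0.296,-0.016,0,0,16],[0.297,-0.333,-0.016,0,0,18],[0.33,-0.37,-0.016,0,0,20],[0.363,-0.407,-0.016,0,0,22],[0.396,-0.444,-0.016,0,0,24],[0.429,-0.481,-0.016,0,0,26],[0.462,-0.518,-0.016,0,0,28],[0.495,-0.555,-0.016,0,0,30],[0.528,-0.592,-0.016,0,0,32],[0.55,-0.62,-0.016,0,0,34],[0.563,-0.632,-0.016,0,0,35.4],[0.563,-0.632,-0.016,0,0,35.4],[0.563,-0.632,-0.016,0,0,35.4]]]}}

```text
time: 2.15
tool_pos: [524.7, 205.7, 254.7]
tcp_rot: [179.9, 0.1, -17.2]
ft_force: [0.6, -0.3, -0.8]
finger_gap: 85.6
```

```bash
python3 - <<'E'
from bench import sensors, viewer, r
import cv2, numpy as np
d=viewer.snapshot("wrist"); cv2.imwrite("pics/wrist1.png",d["color"][:,:,::-1]); np.savez("wrist1.npz",**d)
print(sensors.sense()["joint_pos"])
E
```

```text
[ 1.61583090e+01  1.50596707e+00  8.99154319e+01 -1.84984227e-02
  8.86304198e+01  1.23384584e+02]
```

View pics/wrist1.png

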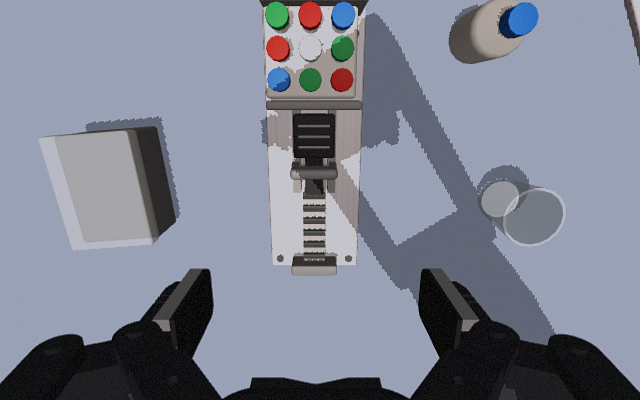

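```bash
python3 - <<'E'
from h import *
d=np.load("wrist1.npz")
P=lambda u,v,z:np.round(ray(d,(u,v),z)[:2],1)
print("paddle corners",P(293.5,114,47),P(335,114,47),P(335.5,158,47),P(293,158,47),"mid",np.round((ray(d,(293.5,114),47)+ray(d,(335,114),47)+ray(d,(335.5,158),47)+ray(d,(293,158),47))/4,1))
print("heel top far L R",P(291,163.5,72),P(337.5,163.5,72))
print("plate top L R rear",P(266.5,109,70),P(362.5,109,70))
print("base near corners",P(272.5,265,10),P(355.5,265,10))
o=np.array([541.8,202.2]);a=np.radians(-17.3);u=np.array([np.cos(a),np.sin(a)]);n=np.array([-u[1],u[0]])
for nm,x,y,z in [("heelL",-2,22,72),("heelR",-2,-22,72),("plL",50,42,70),("plR",50,-42,70),("padmid",25,0,47),("baseL",-130,50,10)]:
    print(nm,np.round(o+x*u+y*n,1),np.round(proj(d,[*(o+x*u+y*n),z]),1))
E
```

```text
paddle corners [588.9 207.8] [577.3 170.4] [537.2 181.6] [549.5 221.3] mid [563.2 195.3  47. ]
heel top far L R [548.6 221.9] [536.1 181.5]
plate top L R rear [600.4 227.5] [575.6 147.2]
base near corners [430.4 288.4] [401.2 194.2]
heelL [546.4 223.8] [289.8 166.4]
heelR [533.3 181.8] [338.  166.5]
plL [602.  227.4] [266.  107.1]
plR [577.  147.2] [362.  107.4]
padmid [565.7 194.8] [314.  133.7]
baseL [432.5 288.6] [271.7 263.5]
```

```bash
cat >> h.py <<'E'
o=np.array([542,201.9]);a_=np.radians(-17.2);u=np.array([np.cos(a_),np.sin(a_),0]);n=np.array([-u[1],u[0],0]);zz=np.array([0,0,1.])
def tcp(xc,zc,t,tip=8,half=11):
    t=np.radians(t)
    ax=np.sin(t)*u-np.cos(t)*zz; e=np.cos(t)*u+np.sin(t)*zz
    return np.r_[o,0]+xc*u+zc*zz+half*e-tip*ax
def rot(t): return Ro.from_euler('xyz',[180,0,-17.2],degrees=True)*Ro.from_rotvec([0,t,0],degrees=True)
E
python3 - <<'E'
from h import *
from bench import r,sensors
print(r.tip_extent)
for z in (100,54,42): print(z,tcp(14,z,22),row([525,206,255],[180,0,-17.25],tcp(14,z,22),rot(22)))
E
```

```text
8.0
100 [562.2539739  195.63034776 111.53814336] [ 3.870e-02 -1.100e-03  1.435e-01  9.600e-03  2.200e+01 -4.940e-02]
54 [562.2539739  195.63034776  65.53814336] [ 3.870e-02 -1.100e-03  1.895e-01  9.600e-03  2.200e+01 -4.940e-02]
42 [562.2539739  195.63034776  53.53814336] [ 3.870e-02 -1.100e-03  2.015e-01  9.600e-03  2.200e+01 -4.940e-02]
```

Call:
{"method": "move_arm", "body": {"rows": [[[0.01,0,0.02,0,6,0],[0.02,0,0.05,0,12,0],[0.03,-0.001,0.08,0,18,0],[0.038,-0.001,0.11,0,22,0],[0.0387,-0.001,0.13,0,22,0],[0.0387,-0.001,0.1435,0,22,0],[0.0387,-0.001,0.1435,0,22,0],[0.0387,-0.001,0.1435,0,22,0],[0.0387,-0.001,0.1435,0,22,0],[0.0387,-0.001,0.1435,0,22,0]]], "grip": 0, "newtons": 40}}

```text
time: 3.2
tool_pos: [563.5, 195.5, 113.7]
tcp_rot: [-179.9, -22.1, -17.3]
ft_force: [0.7, 0.5, 0.4]
finger_gap: -0.3
```

```bash
python3 - <<'E'
from bench import sensors, viewer, r
import cv2, numpy as np
for n in("wrist","side","scene"):
    d=viewer.snapshot(n); cv2.imwrite(f"pics/{n}2.png",d["color"][:,:,::-1]); np.savez(f"{n}2.npz",**d)
a=cv2.imread("pics/side2.png")[80:200,230:370]; b=cv2.imread("pics/scene2.png")[120:270,300:450]
cv2.imwrite("pics/c2.png",np.hstack([cv2.resize(a,(400,343),interpolation=2),cv2.resize(b,(343,343),interpolation=2)]))
s=sensors.sense();print(s["tool_pos"],s["ft_force"],r.tip_extent,s["finger_gap"])
E
```

```text
[562.80054561 195.42746037 112.66672407] [ 0.04289318 -0.15917051  0.6912934 ] 8.0 -0.20696511382236582
```

View pics/wrist2.png

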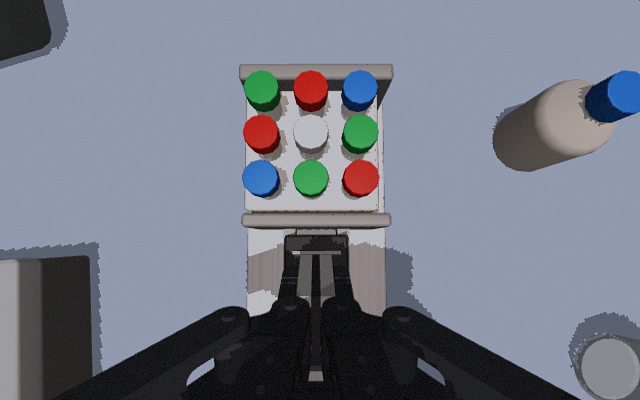

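View pics/c2.png

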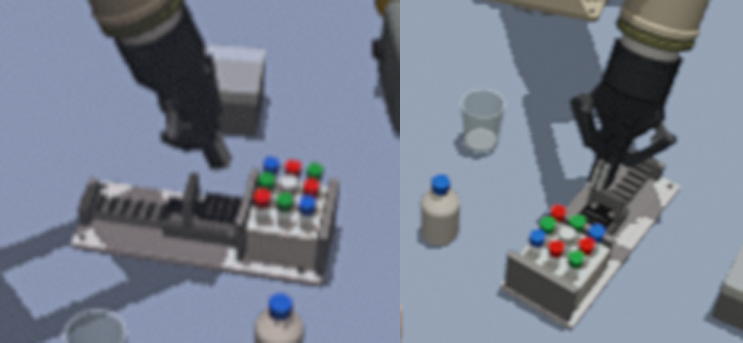

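Call:
{"method": "move_arm", "body": {"rows": [[[-0.0037,0,0.0093,0,0,0],[-0.0075,0,0.0185,0,0,0],[-0.0112,0,0.0278,0,0,0],[-0.015,0,0.0371,0,0,0],[-0.0172,0,0.0427,0,0,0],[-0.0187,0,0.0464,0,0,0],[-0.0187,0,0.0464,0,0,0],[-0.0187,0,0.0464,0,0,0]]]}}

```text
time: 4.15
tool_pos: [562.6, 195.4, 62.0]
tcp_rot: [-180.0, -22.0, -17.3]
ft_force: [0.6, -0.4, -0.1]
finger_gap: 0.1
```

```bash
python3 - <<'E'
from bench import sensors, viewer, r
import cv2, numpy as np
for n in("wrist","side","scene"):
    d=viewer.snapshot(n); cv2.imwrite(f"pics/{n}3.png",d["color"][:,:,::-1])
a=cv2.imread("pics/side3.png")[110:190,240:360]; b=cv2.imread("pics/wrist3.png")[130:400,180:460]
cv2.imwrite("pics/c3.png",np.hstack([cv2.resize(a,(450,300),interpolation=2),cv2.resize(b,(311,300),interpolation=2)]))
s=sensors.sense();print(s["tool_pos"],s["ft_force"],s["finger_gap"])
E
```

```text
[562.78084513 195.46448274  62.43012214] [ 0.8072991  -0.59530002  0.16922904] -0.12352598832936261
```

View pics/c3.png

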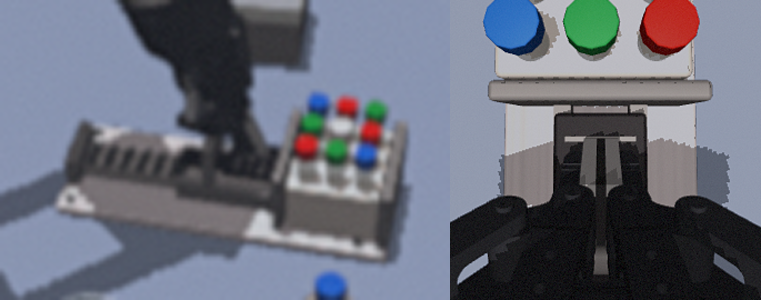

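The tips are over the paddle inside the pocket and nothing is touching yet. Next I press down slowly.

Call:
{"method": "move_arm", "body": {"rows": [[[-0.0007,0,0.0019,0,0,0],[-0.0015,0,0.0037,0,0,0],[-0.0019,0,0.0046,0,0,0],[-0.0019,0,0.0046,0,0,0]]]}}

```text
time: 4.7
tool_pos: [562.6, 195.3, 57.0]
tcp_rot: [-180.0, -22.0, -17.2]
ft_force: [-0.0, 0.1, 2.6]
finger_gap: -0.0
```

Call:
{"method": "move_arm", "body": {"rows": [[[-0.0006,0,0.0014,0,0,0],[-0.0011,0,0.0028,0,0,0],[-0.0011,0,0.0028,0,0,0],[-0.0011,0,0.0028,0,0,0]]]}}

```text
time: 5.1
tool_pos: [563.1, 195.2, 54.5]
tcp_rot: [-180.0, -22.1, -17.3]
ft_force: [2.3, -3.1, 5.0]
finger_gap: 0.0
```

Call:
{"method": "move_arm", "body": {"rows": [[[-0.0004,0,0.0009,0,0,0],[-0.0007,0,0.0019,0,0,0],[-0.0007,0,0.0019,0,0,0],[-0.0007,0,0.0019,0,0,0]]]}}

```text
time: 5.5
tool_pos: [562.8, 195.3, 52.2]
tcp_rot: [-180.0, -22.0, -17.3]
ft_force: [2.4, -2.9, 5.6]
finger_gap: 0.2
```

```bash
python3 - <<'E'
from bench import sensors
import numpy as np
for i in range(3):
    s=sensors.sense();print(s["tool_pos"],s["ft_force"])
E
```

```text
[562.81512992 195.33593529  52.15986835] [ 2.3731018  -2.94184867  5.57836817]
[562.81512992 195.33593529  52.15986835] [ 2.3731018  -2.94184867  5.57836817]
[562.81512992 195.33593529  52.15986835] [ 2.3731018  -2.94184867  5.57836817]
```

Call:
{"method": "move_arm", "body": {"rows": [[[-0.0003,0,0.0007,0,0,0],[-0.0006,0,0.0014,0,0,0],[-0.0006,0,0.0014,0,0,0],[-0.0006,0,0.0014,0,0,0]]]}}

```text
time: 5.9
tool_pos: [562.8, 195.3, 50.7]
tcp_rot: [-180.0, -22.0, -17.3]
ft_force: [3.3, -3.1, 5.9]
finger_gap: 0.0
```

```bash
python3 - <<'E'
from bench import sensors, viewer, r
import cv2, numpy as np
for n in("wrist","side"):
    d=viewer.snapshot(n); cv2.imwrite(f"pics/{n}4.png",d["color"][:,:,::-1])
a=cv2.imread("pics/side4.png")[110:190,240:360]; b=cv2.imread("pics/wrist4.png")[130:400,180:460]
cv2.imwrite("pics/c4.png",np.hstack([cv2.resize(a,(450,300),interpolation=2),cv2.resize(b,(311,300),interpolation=2)]))
s=sensors.sense();print(s["tool_pos"],s["ft_force"],s["finger_gap"])
E
```

```text
[562.83285198 195.3425313   50.72193817] [ 3.28030294 -3.24804466  5.42154671] -0.29254099933443234
```

View pics/c4.png

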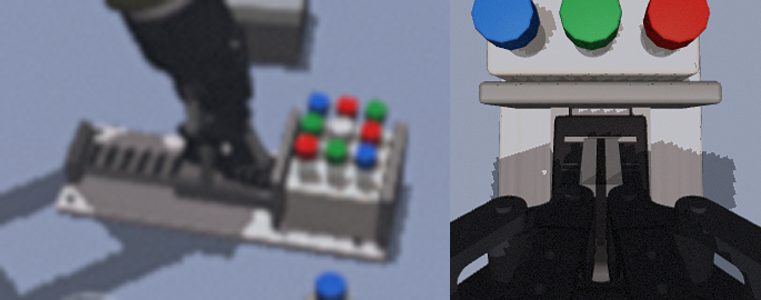

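Call:
{"method": "move_arm", "body": {"rows": [[[-0.0004,0,0.0009,0,0,0],[-0.0022,0,0.0002,0,0,0],[-0.0041,0,-0.0006,0,0,0],[-0.0059,0,-0.0013,0,0,0],[-0.0078,0,-0.0021,0,0,0],[-0.0097,0,-0.0028,0,0,0],[-0.0097,0,-0.0028,0,0,0]]]}}

```text
time: 6.7
tool_pos: [553.0, 198.3, 49.6]
tcp_rot: [-180.0, -22.0, -17.2]
ft_force: [2.1, -2.1, 6.5]
finger_gap: -0.2
```

```bash
python3 - <<'E'
from bench import sensors, viewer, r
import cv2, numpy as np
for n in("wrist","side"):
    d=viewer.snapshot(n); cv2.imwrite(f"pics/{n}5.png",d["color"][:,:,::-1])
a=cv2.imread("pics/side5.png")[110:190,240:360]; b=cv2.imread("pics/wrist5.png")[130:400,180:460]
cv2.imwrite("pics/c5.png",np.hstack([cv2.resize(a,(450,300),interpolation=2),cv2.resize(b,(311,300),interpolation=2)]))
s=sensors.sense();print(s["tool_pos"],s["ft_force"],s["finger_gap"])
E
```

```text
[553.0709932  198.34020289  49.63194822] [ 2.71229099 -2.28151956  5.88770599] 0.013384530689800722
```

View pics/c5.png

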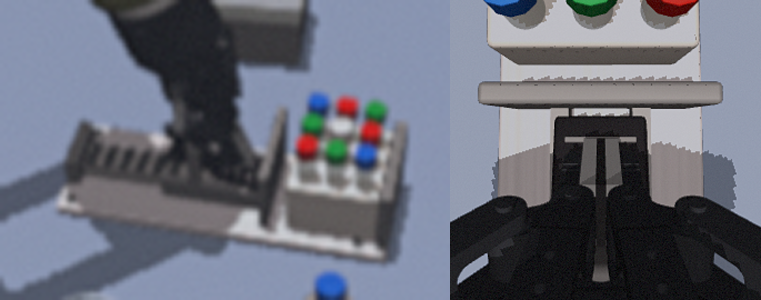

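Call:
{"method": "move_arm", "body": {"rows": [[[-0.0037,0,-0.0015,0,0,0],[-0.0074,0,-0.003,0,0,0],[-0.0111,0,-0.0045,0,0,0],[-0.0148,0,-0.006,0,0,0],[-0.0185,0,-0.0075,0,0,0],[-0.0223,0,-0.009,0,0,0],[-0.026,0,-0.0105,0,0,0],[-0.0297,0,-0.012,0,0,0],[-0.0334,0,-0.0135,0,0,0],[-0.0371,0,-0.015,0,0,0],[-0.0408,0,-0.0165,0,0,0],[-0.0445,0,-0.018,0,0,0],[-0.0464,0,-0.0187,0,0,0],[-0.0464,0,-0.0187,0,0,0]]]}}

```text
time: 8.2
tool_pos: [505.1, 213.2, 49.5]
tcp_rot: [-180.0, -22.0, -17.2]
ft_force: [1.1, -2.4, 5.9]
finger_gap: 0.1
```

```bash
python3 - <<'E'
from bench import sensors, viewer, r
import cv2, numpy as np
for n in("wrist","side"):
    d=viewer.snapshot(n); cv2.imwrite(f"pics/{n}6.png",d["color"][:,:,::-1]); np.savez(f"{n}6.npz",**d)
a=cv2.imread("pics/side6.png")[110:190,240:360]; b=cv2.imread("pics/wrist6.png")[130:400,180:460]
cv2.imwrite("pics/c6.png",np.hstack([cv2.resize(a,(450,300),interpolation=2),cv2.resize(b,(311,300),interpolation=2)]))
s=sensors.sense();print(s["tool_pos"],s["ft_force"],s["finger_gap"])
E
```

```text
[505.08670959 213.19520197  49.44319601] [ 1.02867145 -1.69853127  6.04110315] -0.013137649217320267
```

View pics/c6.png

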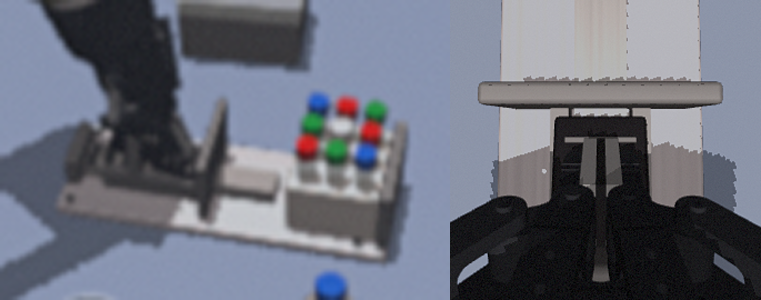

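Call:
{"method": "move_arm", "body": {"rows": [[[-0.0028,0,-0.0011,0,0,0],[-0.0056,0,-0.0022,0,0,0],[-0.0083,0,-0.0034,0,0,0],[-0.0093,0,-0.0037,0,0,0],[-0.0093,0,-0.0037,0,0,0]]]}}

```text
time: 8.8
tool_pos: [496.6, 216.2, 50.3]
tcp_rot: [-179.9, -22.1, -17.3]
ft_force: [4.9, -4.3, 6.4]
finger_gap: -0.2
```

Call:
{"method": "move_arm", "body": {"rows": [[[-0.0019,0,-0.0007,0,0,0],[-0.0037,0,-0.0015,0,0,0],[-0.0037,0,-0.0015,0,0,0],[-0.0037,0,-0.0015,0,0,0]]]}}

```text
time: 9.2
tool_pos: [493.8, 217.7, 51.1]
tcp_rot: [-179.9, -22.2, -17.3]
ft_force: [8.2, -4.0, 9.0]
finger_gap: 0.1
```

```bash
python3 - <<'E'
from bench import sensors, viewer, r
from h import *
import cv2
for n in("wrist","side"):
    d=viewer.snapshot(n); cv2.imwrite(f"pics/{n}7.png",d["color"][:,:,::-1]); np.savez(f"{n}7.npz",**d)
s=sensors.sense();print(s["tool_pos"],s["ft_force"],s["finger_gap"])
E
```

```text
[493.79070589 217.7691494   51.15812527] [ 7.05744293 -3.75830669  8.9498202 ] -0.00644711481472034
```

View pics/wrist7.png

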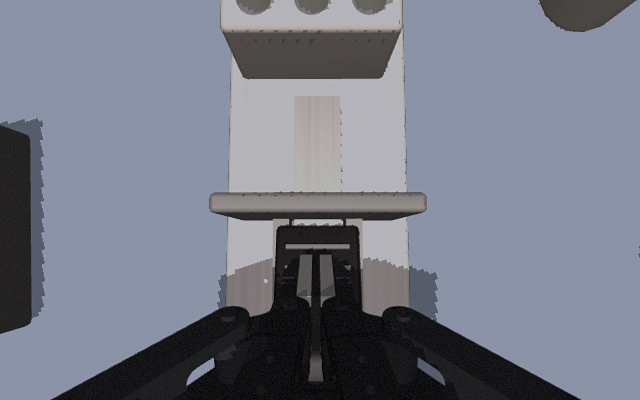

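```bash
python3 - <<'E'
from h import *
for f,rws in (("wrist7",(193,197,211,216)),):
    d=np.load(f+".npz")
    for v in rws:
        q=ray(d,(318,v),70); print(v,np.round(q,1),"clamp x",round(float((q-np.r_[o,70])@u),1))
d=np.load("wrist1.npz")
for v in(100,109):
    q=ray(d,(314,v),70); print(v,"clamp x",round(float((q-np.r_[o,70])@u),1))
E
python3 - <<'E'
import cv2
a=cv2.imread("pics/side7.png")[110:190,240:360];cv2.imwrite("pics/c7.png",cv2.resize(a,(780,520),interpolation=2))
E
```

```text
193 [528.2 206.7  70. ] clamp x -14.6
197 [526.7 207.2  70. ] clamp x -16.2
211 [521.5 208.8  70. ] clamp x -21.6
216 [519.6 209.4  70. ] clamp x -23.6
100 clamp x 55.8
109 clamp x 48.2
```

View pics/c7.png

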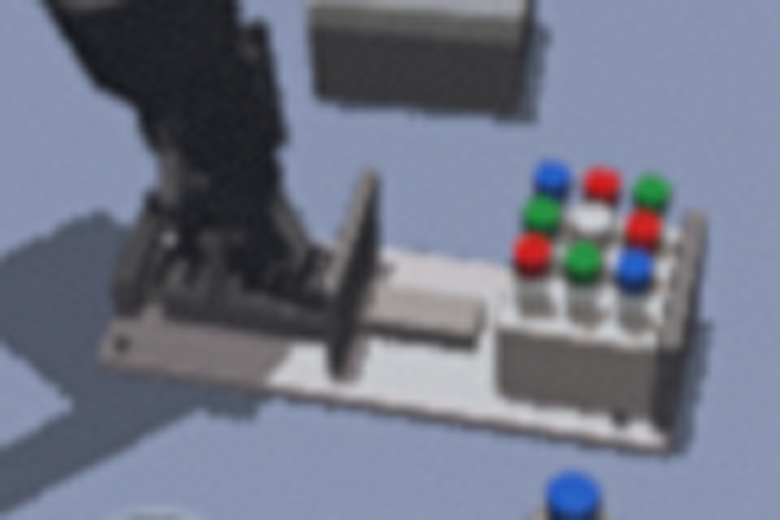

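The face plate has moved 70 mm and the force is rising, so the jaw is at its end stop. I'll lift straight up to let go of the paddle.

Call:
{"method": "move_arm", "body": {"rows": [[[0.0011,0,-0.0028,0,0,0],[0.0022,0,-0.0056,0,0,0],[0.0037,0,-0.0093,0,0,0],[0.006,0,-0.0148,0,0,0],[0.0094,0,-0.0232,0,0,0],[0.0131,0,-0.0325,0,0,0],[0.0187,0,-0.0464,0,0,0],[0.0262,0,-0.0649,0,0,0],[0.0337,0,-0.0834,0,0,0],[0.045,0,-0.1113,0,0,0],[0.0562,0,-0.1391,0,0,0],[0.0562,0,-0.1391,0,0,0],[0.0562,0,-0.1391,0,0,0]]]}}

```text
time: 10.6
tool_pos: [492.0, 217.6, 200.6]
tcp_rot: [-179.9, -22.1, -17.3]
ft_force: [-0.0, -1.3, 0.1]
finger_gap: 0.0
```

```bash
python3 - <<'E'
from bench import sensors, viewer, r
from h import *
import cv2
for n in("wrist","side","scene"):
    d=viewer.snapshot(n); cv2.imwrite(f"pics/{n}8.png",d["color"][:,:,::-1]); np.savez(f"{n}8.npz",**d)
s=sensors.sense();print(s["tool_pos"],s["ft_force"],s["finger_gap"],s["time"])
a=cv2.imread("pics/side8.png");b=cv2.imread("pics/side0.png")
cv2.imwrite("pics/c8.png",np.hstack([cv2.resize(x[100:300,230:430],(390,390),interpolation=2) for x in(b,a)]))
E
```

```text
[490.72777444 216.84748294 197.61654665] [ 0.23065582 -0.24250493 -0.38456354] -0.19191868037689494 10.75
```

View pics/c8.png

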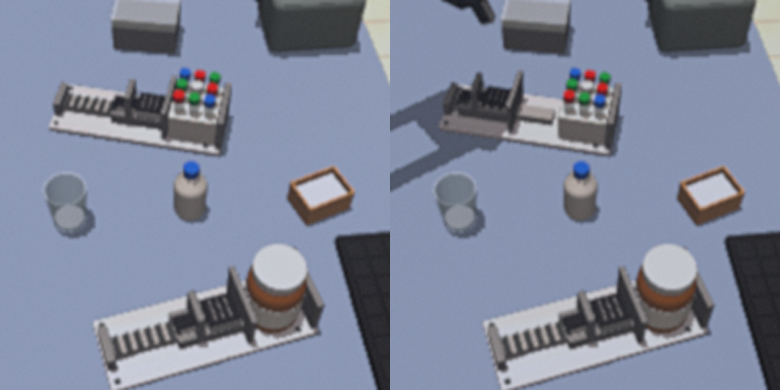

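View pics/wrist8.png

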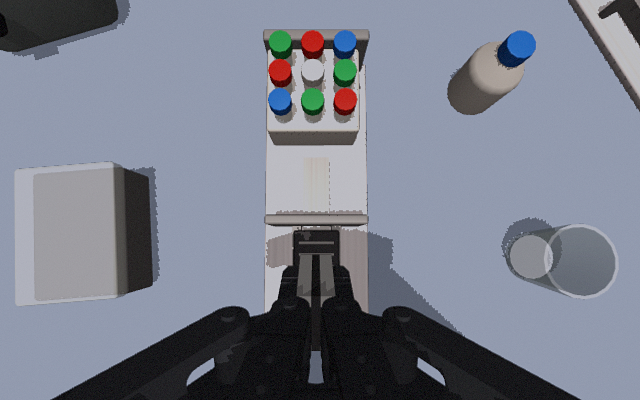

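```bash
python3 - <<'E'
from h import *
d=np.load("wrist8.npz")
for v in(215,222):
    q=ray(d,(316,v),70); print(v,"clamp x",round(float((q-np.r_[o,70])@u),1))
import cv2
a=cv2.imread("pics/side8.png")[120:170,255:330];cv2.imwrite("pics/c9.png",cv2.resize(a,(780,520),interpolation=2))
# stationary check: cap colours in side view before/after
for rg,nm in((((100,150,60),(130,255,255)),"blue"),(((40,120,40),(80,255,255)),"green")):
  for f in("pics/side0.png","pics/side8.png"):
    m=cv2.inRange(cv2.cvtColor(cv2.imread(f),cv2.COLOR_BGR2HSV)[130:215,310:360],*rg)
    n_,_,st,c=cv2.connectedComponentsWithStats(m); print(nm,f,[np.round(c[i],1).tolist() for i in range(1,n_) if st[i,4]>5])
E
```

```text
215 clamp x -15.0
222 clamp x -20.7
blue pics/side0.png [[14.4, 7.1], [27.2, 21.0], [17.6, 56.4]]
blue pics/side8.png [[14.3, 7.0], [27.2, 21.1], [17.6, 56.4]]
green pics/side0.png [[29.8, 9.0], [12.9, 12.2], [19.1, 19.8]]
green pics/side8.png [[29.8, 9.0], [13.0, 12.3], [19.1, 19.9]]
```

View pics/c9.png

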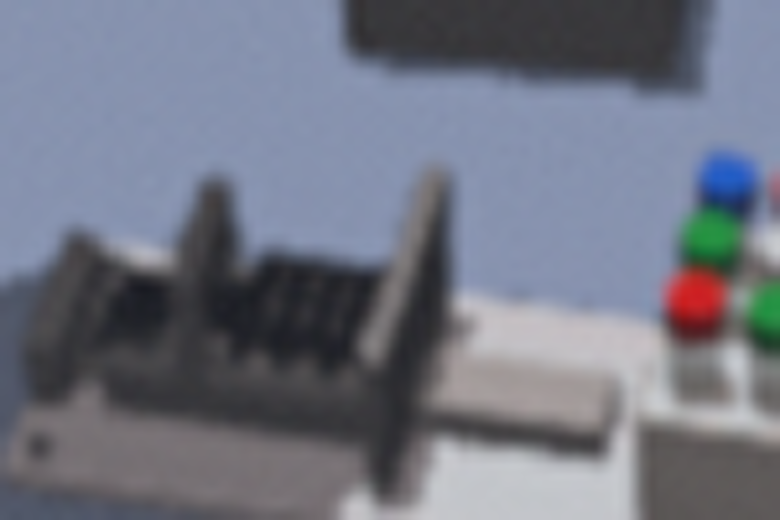

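```bash
python3 -c "
from bench import hand_in; print(hand_in())"
```

```text
the job is handed in; nothing more can be done
None
```

I pressed the release paddle of the tube rack's clamp with the shut fingertips, tool tilted 22°. Keeping it pressed, I took the jaw back to its end stop, then lifted straight up to let go. I handed in shortly after the 10.75 s mark, well inside the 42 s limit; no verdict is reported.

**Jaw:** the wrist view puts the face plate about 70 mm back from where it started, and the horizontal force rose at the end of the slide, as it should at the stop. On the way back the fingertips mostly dragged the jaw by friction on the paddle, rather than pushing on the heel.

**Paddle:** I judged it freed from the force and from the jaw sliding, because the joint angle itself can't be read. After the lift the fingers are clear, and the paddle looks up in the side view.

**Everything else:** the rack's blue and green caps and the flask's cap are within about 0.1 pixel of where they were in the side view. The bottle, its clamp, the beaker and the cardboard tube box look unchanged in that same before/after view. I made no such check of the tip box, mouse and timer, but no move went near them at bench height.

**Measurements that disagreed:** my clamp-position estimates differed by 2–3 mm between cameras. The paddle also never gave a clear hard stop at the expected depth.

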